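Clamp a sharpening stone with a slip-clutch knob

ROBOT

A 6-joint arm with a two-finger parallel gripper is mounted at the origin on a cart in front of the work surface, level with it; the furniture and walls round the work are solid. World frame = base frame: x ahead of the robot, y to its left, z up, the work surface at z = 0. Lengths are in m, angles in rad, forces in N, time in s.
With the tool pointing down it reaches from about 0.35 to 0.85 m from the base axis. Payload 8.1 kg.
Tool frame: the origin (TCP) lies midway between the tips of the shut fingers; the grasp point (between the pads) lies 19 mm behind it; z points along the fingers, y is the line along which they close (so a half turn about z gives the same grasp; the last joint's range is limited). The gripper opens to 93 mm and grips with 3 to 60 N. Pads are 15 mm wide; open, the fingers measure 128 mm over their backs; the gripper's body (75 mm by 188 mm) begins 65 mm behind the grasp point.
Start: joints at [1.144, 0.13, 1.488, -0, 1.523, -0.085], TCP at [0.201, 0.565, 0.219] pointing down, gripper open.
Joint ranges: [-2.96, 2.96], [-0.89, 2.26], [0.02, 2.5], [-1.34, 4.48], [0, 2.73], [-2.66, 2.66]. Speed limits (rad/s): [2.39, 2.39, 2.79, 3.14, 3.14, 3.14].

INTERFACE

Orientations are given as a unit quaternion [w, x, y, z].
In Python, from workcell import arm, optics gives the robot as it stands. The module is installed in compiled form; this text tells all that it offers.
- The arm moves only by the tool apply_moves, never from a script. Its argument "moves" is a list of rows, each a list of 3 entries, a list of its own where there are three numbers: the opening, from 0 (shut) to 1 (fully open), then the shift along the tool's x, y, z in m, then the turn about the tool's z in degrees. A call has exactly 8 rows; each row is the pose to reach, as a shift and turn from the pose commanded when the call began, along the tool's axes at that moment; what a row does not reach only later rows make up. A row lasts 1/12 s, in which the tool goes at most 41.7 mm and 7.16 degrees, less where a joint would pass 70% of its speed; a pose out of reach is approached as far as the arm can. A call with a gripper value outside its range is refused whole. The fingers move at their own pace and stop on an object; the grip force is fixed at half the most. Time passes only in rows, so rows that repeat a pose let the fingers close, or fill a call up. It gives the time, the measured TCP pose, the force, the opening and the grip force at its end, in the units of the state.
- arm.read_state(): the state, without advancing time (a new reading comes with each control period).
- optics.read_camera(name): name is "scene" or "top" or "wrist"; returns a dict with "pixels" (480x640x3 uint8, red, green, blue), "range_z" (480x640 float32, m along the optical axis (not along the pixel's ray), 0 where there is no reading), "vfov" (degrees; the focal length in pixels is half the picture's height over the tangent of half this angle, whatever the lens; pixels are square), "cx", "cy" (the principal point, pixels), "k1" (the pictures are not rectified: a ray, as slopes to the right and down, at radius r is drawn at 1 + k1 r^2 times it, then the intrinsics apply), "R" (3x3) and "t" (3): a world point X has camera coordinates R X + t. Camera axes: x right, y down, z forward; pixel columns grow to the right and rows downward; lengths in m; the calibration is good to about 2 mm. A picture is of the moment at which its call begins.
- arm.sign_off(): hands the job in; it is judged then, once.
Trained networks look in a picture, given as the dict that the camera call returned (one of the last four; its "shot" number tells which), for a name from the list of things; names that differ only in an ending like _2 or _b are one class to them, and where a whole thing is asked for, a point or a joint stands for the part that bears it (a point fixed in the world has none). Each returns a list of dicts, best first, with "score" (0 to 1); they miss things now and then, are a little off and sometimes report something else, mostly with a low value. They report only what shows in the picture. A call takes as long as a camera call. They do not tell look-alikes from the thing itself.
- optics.regions_of(picture, target): "pixels" (480x640 bool, what is visible of it) and "box" ([left, top, right, bottom] as shares, 0 to 1, of the picture: columns of its width, rows of its height, round what is visible of it).
- optics.mark_of(picture, target): "at" ([column, row] as shares, 0 to 1, of the picture: columns of its width, rows of its height: a listed point, or the origin of a listed thing).
The state is a dict: "clock": time; "qpos": joint angles; "joint_velocities": joint speeds; "joint_torque": joint torques, N m; "ee_pos": TCP position; "orientation": TCP orientation; "contact_force": force on the tool from outside, world axes, zero at the start; "wrist_torque": the same for the moment, N m; "opening": opening from 0.0 (shut) to 1.0 (fully open); "gripper_force": force on a finger pad.
Only numpy, scipy, OpenCV 4.12 (cv2) and the standard library are available. Lean on these libraries where they do the work, as an engineer would, in place of code of your own. Each camera call takes 0.05 s, during which the arm holds its last target. There are 200 camera calls.

TASK

Lay the brown oil stone flat in the blue stone holder, between the fence and the moving jaw, slide it along the bed and press it gently home against the end stop. Then tighten the jaw with the red knob on top, clockwise, until its slip clutch has clicked at least three times (not more than ten), and let go; turn only the red cap and not the dark collar under it, because the collar bypasses the clutch and the stone would crack. Leave the other things where they are.

Things in the scene. Friction and masses are not known exactly. Their poses are not given: they have to be found in the camera images.
- stone_mid (a point): centre of the loose oil stone, a flat block (brown upper half, grey lower half) 150 x 50 x 25 mm, about 0.4 kg, lying on the bench; the point is half-way up (12.5 mm above its underside); its x axis runs along the 150 mm length, y across the 50 mm width, z up. Grasp it across the 50 mm width.
- sharpening_stone: the same stone; origin at the centre of its underside, same axes
- stone_holder: blue holder bolted to the bench; place and yaw vary. Origin at its centre on the bench top; x along the bed to the end stop, y to the fence, z up. Bed x -90..+90, y -104..+96 mm, top 8 mm up. The stone lies along x between fence (+y) and jaw (-y), which stand 10 mm above the bed: the stone's upper 15 mm stay free. Gearbox 62 x 50 mm under the knob at (0, -72), its top 32 mm above the bench.
- bed_home (a point): a fixed point of the holder, at (0, 32, 20.5) mm in its frame, axes as the holder: when the stone is home, stone_mid has the same x and z along the holder's axes as this point; its y then depends on the fence.
- end_stop: steel end stop across the +x end of the bed, 56 mm wide, 13 mm thick, rising 18 mm above the bed. Origin at the foot of its stop face, in the middle; the face looks to the holder's -x and lies 75 mm from the holder's centre. Press the stone on it with a few newtons; over 35 N chips the stone.
- fence: steel fence bar, 140 x 12 x 10 mm, on the bed along x on its +y side, fixed, but set at a different distance in each start. Origin at the foot of its face that meets the stone (face looks to -y), mid-length.
- jaw: steel jaw on a rubber buffer, 100 mm long, 10 mm high, driven by the knob to the fence (+y of the holder); wide open at the start. Origin at the foot of its face that meets the stone. The open channel is 60 to 68 mm wide: the jaw pushes the stone over to the fence. Driven through the clutch it presses with about 10 N and stays tight when let go; over 30 N cracks the stone.
- cap_mid (a point): middle of the red fluted clutch cap, a round upright knob 33 mm in diameter, 34 mm high, with a white line on top; the point is on its vertical axis, half-way up, 59.5 mm above the bench (cap from 42 to 76 mm). Clockwise from above closes the jaw. Under it, 32 to 42 mm above the bench, is the dark drive collar, 48 mm in diameter: keep the fingers above it.
- drive_collar (a joint): turn of the dark collar from wide open (0), rad, growing clockwise (closing); the jaw has moved 10 mm per rad. Running free it drags with about 0.14 N m.
- clutch_cap (a joint): slip of the red cap against the collar, rad, 0 at the start, growing clockwise. While the jaw runs free the two turn together and this stays near 0; once the jaw is tight the cap slips at about 0.2 to 0.26 N m, a click every 30 degrees (at 0.26, 0.79, 1.31 rad and so on), and stays where it is left.
- oil_can: brass oil can, 55 mm across and 120 mm high, bystander; origin at the centre of its underside
- steel_bowl: steel bowl, 99 mm across and 35 mm high, bystander; origin at the centre of its underside
- masking_tape: roll of masking tape, 101 mm across and 24 mm high, bystander; origin at the centre of its underside
- pliers_red: red-handled pliers, 128 x 52 x 12 mm, bystander; origin at the centre of the underside
- loupe: black eye loupe, 35 mm across and 36 mm high, bystander; origin at the centre of its underside
Things that resemble listed ones, but are neither listed nor needed, are in the scene too. Of the things that look like the sharpening_stone, the larger one is meant.

How it is judged:
By the outcome, as a careful person would: the job done as asked, in the order asked, and still so for the second after the job is handed in, with the robot touching nothing.
It also fails if it takes over 72 s, if anything falls off the work surface, if the arm or the gripper's body presses on something with over 40 N, if the wrist force passes 120 N, or if a joint passes its speed limit or range.

## Working session

There is one attempt and no reset: what is moved stays moved. The work goes in short steps, Python scripts to look and compute and a tool call to move; the robot and the scene stay as the last step left them, time stands still between calls to the robot, and variables do not carry over. Pictures are saved under pics/ and viewed, at most 10 in all, crops included, and the job is handed in when it is done.

Besides the shell and the picture viewer there is one more tool, called after "Call:" by a JSON object that holds its "name" and its "arguments". apply_moves: Moves the arm, as the interface text tells. Its arguments: {"type":"object","properties":{"moves":{"type":"array"}},"required":["moves"]}

```bash
mkdir -p pics; cat > h.py <<'E'
import numpy as np, cv2
from workcell import arm, optics
from scipy.spatial.transform import Rotation as Rn
def cam(p):
    f=240/np.tan(np.radians(p["vfov"])/2)
    return f
def rays(p,u,v):
    f=cam(p); x=(np.asarray(u,float)-p["cx"])/f; y=(np.asarray(v,float)-p["cy"])/f
    rd=np.hypot(x,y); r=rd.copy()
    for _ in range(20): r=rd/(1+p["k1"]*r*r)
    s=1/(1+p["k1"]*r*r)
    return np.stack([x*s,y*s,np.ones_like(x)],-1)
def at_z(p,u,v,z):
    d=rays(p,u,v)@p["R"]; o=-p["R"].T@p["t"]
    return o+d*((z-o[2])/d[...,2])[...,None]
def cloud(p):
    v,u=np.mgrid[0:480,0:640]
    d=rays(p,u,v)*p["range_z"][...,None]
    return (d-p["t"])@p["R"]
def save(p,n): cv2.imwrite(n,p["pixels"][...,::-1])
E
python3 - <<'E'
from h import *
for n in ["top","scene"]:
    p=optics.read_camera(n); save(p,f"pics/{n}0.png"); np.savez(f"{n}0.npz",**{k:p[k] for k in p})
    print(n,p["vfov"],p["k1"],-p["R"].T@p["t"],p["shot"])
    for t,z in [("stone_mid",.0125),("bed_home",.0205),("end_stop",.008),("fence",.008),("jaw",.008),("cap_mid",.0595),("stone_holder",0),("oil_can",0),("steel_bowl",0),("masking_tape",0),("pliers_red",0),("loupe",0)]:
        for m in optics.mark_of(p,t)[:2]:
            a=np.array(m["at"])*[640,480]; print(t,round(m["score"],2),a.round(),at_z(p,a[0],a[1],z).round(4))
print(arm.read_state())
E
```

```text
top 49.80661232347368 -0.14213701156699335 [0.29250495 0.02508104 1.22716167] 1
stone_mid 0.69 [240. 273.] [0.4648 0.2148 0.0125]
stone_mid 0.57 [292. 263.] [0.4852 0.0909 0.0125]
bed_home 0.74 [361. 248.] [ 0.5163 -0.0755  0.0205]
bed_home 0.74 [353. 243.] [ 0.5282 -0.0553  0.0205]
end_stop 0.55 [369. 219.] [ 0.5879 -0.0981  0.008 ]
fence 0.81 [351. 245.] [ 0.527  -0.0518  0.008 ]
jaw 0.67 [375. 253.] [ 0.5052 -0.1086  0.008 ]
cap_mid 0.69 [408. 252.] [ 0.4956 -0.1784  0.0595]
stone_holder 0.75 [239. 276.] [0.4583 0.2185 0.    ]
stone_holder 0.65 [378. 251.] [ 0.512  -0.1175  0.    ]
oil_can 0.76 [486. 310.] [ 0.359  -0.3698  0.    ]
steel_bowl 0.83 [302. 175.] [0.7079 0.0628 0.    ]
masking_tape 0.94 [160. 196.] [0.665  0.4203 0.    ]
pliers_red 0.64 [329. 316.] [0.3573 0.0049 0.    ]
loupe 0.67 [209. 211.] [0.6211 0.2952 0.    ]
scene 51.396252537118166 -0.14134973900394301 [0.07110272 0.82210308 0.78670121] 2
stone_mid 0.79 [296. 316.] [0.4639 0.2131 0.0125]
steel_bowl 0.58 [244. 251.] [0.6957 0.0784 0.    ]
masking_tape 0.68 [159. 356.] [0.6492 0.4357 0.    ]
loupe 0.83 [210. 319.] [0.6235 0.3038 0.    ]
{'clock': 1.3, 'qpos': array([ 1.14360898e+00,  1.30398437e-01,  1.48821320e+00, -2.69247294e-05,
        1.52299229e+00, -8.54331802e-02]), 'joint_velocities': array([-2.96670999e-04,  5.93391591e-04,  8.21623769e-04,  4.26268941e-05,
        2.32058683e-04, -4.63057735e-04]), 'joint_torque': array([ 1.08478569e-03, -5.59745157e+01, -4.92061150e+01,  7.69869983e-02,
        2.23315676e-02,  7.90794502e-06]), 'ee_pos': array([0.20109166, 0.56529868, 0.21862889]), 'orientation': array([ 1.15785902e-05,  1.70046092e-01,  9.85436110e-01, -8.86203332e-06]), 'contact_force': array([-0.2485221 , -0.17947221,  0.48658362]), 'wrist_torque': array([ 0.03032874, -0.01484698, -0.02803603]), 'gripper_force': 0.0, 'opening': 1.0032059174380732}
```

```bash
python3 - <<'E'
import cv2
a=cv2.imread("pics/top0.png"); cv2.imwrite("pics/top0c.png",cv2.resize(a[130:350,190:520],None,fx=2.4,fy=2.4,interpolation=cv2.INTER_CUBIC))
E
```

```text
(no output)
```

View pics/top0c.png

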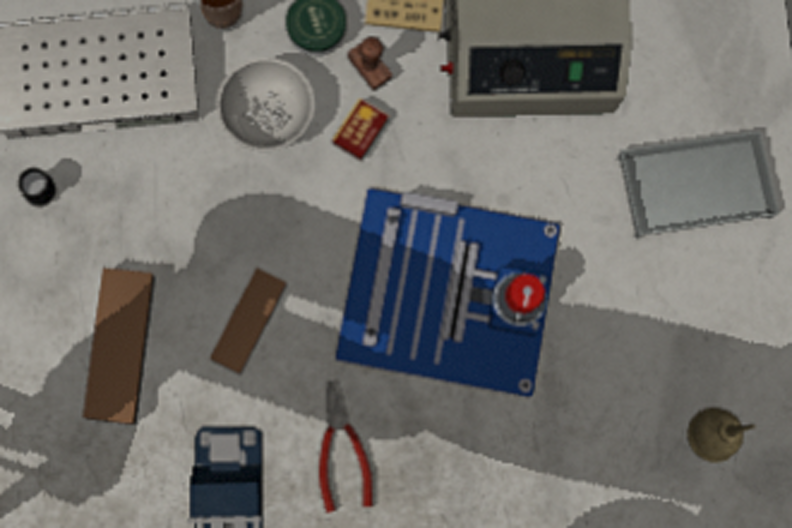

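View pics/scene0.png

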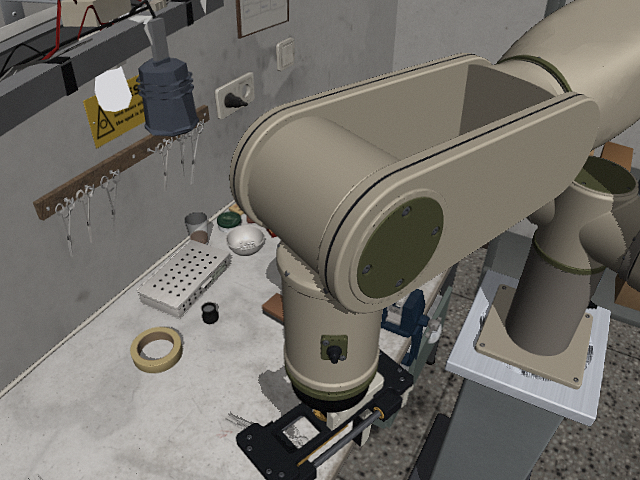

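Crop: big stone at (120,345), the small look-alike at (248,320), holder with fence at (380,278), end stop at (430,203), jaw at (460,290) and red cap at (525,293). The scene camera is mostly blocked by the arm. Next I'll measure precisely from the top depth image.

```bash
python3 - <<'E'
from h import *
p=dict(np.load("top0.npz")); C=cloud(p); v,u=np.mgrid[0:480,0:640]
def rect(m,n):
    P=C[m]; r=cv2.minAreaRect((P[:,:2]*1000).astype(np.float32)); print(n,m.sum(),"c",np.round(r[0],1),"size",np.round(r[1],1),"ang",round(r[2],2),"z",np.round(np.percentile(P[:,2]*1000,[5,50,95]),1)); return r
hsv=cv2.cvtColor(p["pixels"],cv2.COLOR_RGB2HSV); z=C[...,2]
L=(u>222)&(u<258)&(v>238)&(v<310)
print("bench z",np.median(z[330:345,260:320]))
rect(L&(z>.015)&(z<.04),"stone")
B=(u>325)&(u<430)&(v>205)&(v<300)
blue=B&(hsv[...,0]>100)&(hsv[...,0]<125)&(hsv[...,1]>120)
rect(blue&(z<.015)&(z>.003),"bed"); rect(B&(z>.003)&(z<.1),"holder all")
red=B&((hsv[...,0]<8)|(hsv[...,0]>172))&(hsv[...,1]>130)&(z>.06)
rect(red,"cap"); print(np.mean(C[red],0))
for n in ["stone_mid","fence","jaw","end_stop","stone_holder"]:pass
# end stop & fence by height in holder frame from bed rect
m=blue&(z<.015)&(z>.003)
np.save("m.npy",m)
E
```

```text
bench z 0.054655170502896595
stone 1372 c [462.2 216. ] size [ 51.8 149.1] ang 82.2 z [21.1 25.2 29.2]
bed 3810 c [ 510.3 -113.3] size [197.7 178.6] ang 77.45 z [ 4.6  8.3 12.1]
holder all 6599 c [ 508.4 -117.9] size [253.3 228.5] ang 88.43 z [ 3.9  8.9 37.6]
cap 167 c [ 493.6 -178.5] size [32.6 33.2] ang 3.45 z [65.8 76.2 80. ]
[ 0.49360518 -0.17721168  0.07532762]
```

```bash
cat >> h.py <<'E'
def go(x,y,z,heading,s=None):
    s=s or arm.read_state(); w,a,b,c=s["orientation"]; R=Rn.from_quat([a,b,c,w]).as_matrix()
    h=np.degrees(np.arctan2(R[1,1],R[0,1])); t=h-heading
    d=R.T@(np.array([x,y,z])-s["ee_pos"])
    print("shift mm",(d*1000).round(1),"turn",round(t,2),"| head",round(h,2),"q6",round(np.degrees(s["qpos"][5]),1),"pos",s["ee_pos"].round(4),"t",round(s["clock"],2))
E
python3 -c "
from h import *
go(.4622,.216,.2,82.2)"
```

```text
shift mm [-363.1 -241.6   18.6] turn -11.78 | head 70.42 q6 -4.9 pos [0.2011 0.5653 0.2186] t 1.3
```

Call:
{"name": "apply_moves", "arguments": {"moves": [[1, [-0.032, -0.021, 0.002], -1.5], [1, [-0.065, -0.043, 0.004], -3], [1, [-0.097, -0.065, 0.006], -4.5], [1, [-0.13, -0.086, 0.008], -6], [1, [-0.162, -0.108, 0.01], -7.5], [1, [-0.195, -0.13, 0.012], -9], [1, [-0.227, -0.151, 0.014], -10.5], [1, [-0.26, -0.173, 0.016], -11.8]]}}

```text
clock: 1.97
ee_pos: [0.3888, 0.3137, 0.2028]
orientation: [0.0, 0.067, 0.998, 0.0]
contact_force: [-0.6, 0.9, 0.1]
opening: 1.001
gripper_force: 0.0
```

```bash
python3 -c "
from h import *
go(.4622,.216,.2,82.2)"
```

```text
shift mm [-85.8 -87.    2.8] turn 0.11 | head 82.31 q6 -49.3 pos [0.3888 0.3137 0.2028] t 1.97
```

Call:
{"name": "apply_moves", "arguments": {"moves": [[1, [-0.025, -0.025, 0], 0], [1, [-0.05, -0.05, 0], 0], [1, [-0.075, -0.075, 0.002], 0], [1, [-0.086, -0.087, 0.003], 0], [1, [-0.086, -0.087, 0.003], 0], [1, [-0.086, -0.087, 0.003], 0], [1, [-0.086, -0.087, 0.003], 0], [1, [-0.086, -0.087, 0.003], 0]]}}

```text
clock: 2.63
ee_pos: [0.4609, 0.2183, 0.1997]
orientation: [-0.0, 0.067, 0.998, 0.0]
contact_force: [0.6, -0.3, -0.3]
opening: 1.002
gripper_force: 0.0
```

```bash
python3 - <<'E'
from h import *
p=optics.read_camera("wrist"); save(p,"pics/w1.png"); C=cloud(p); z=C[...,2]
print(p["vfov"],-p["R"].T@p["t"])
for t,h in [("stone_mid",.0125)]:
    for m in optics.mark_of(p,t)[:3]:
        a=np.array(m["at"])*[640,480]; print(t,round(m["score"],2),a.round(),at_z(p,a[0],a[1],h).round(4))
for r in optics.regions_of(p,"stone_mid")[:2]:
    m=r["pixels"]&(abs(z-.025)<.006); P=(C[m][:,:2]*1000).astype(np.float32)
    q=cv2.minAreaRect(P); print(r["score"],m.sum(),np.round(q[0],1),np.round(q[1],1),q[2],C[m].mean(0).round(4),np.median(z[m]))
go(.4622,.216,.2,82.2)
# top for full arm-off-holder view
p=optics.read_camera("top"); save(p,"pics/t1.png"); np.savez("top1.npz",**p)
E
```

```text
68.60812588303061 [0.39606409 0.22722357 0.36496649]
stone_mid 0.66 [197. 256.] [0.483  0.0904 0.0125]
0.63 7441 [462.8 216.5] [ 50.  148.8] 82.4570083618164 [0.459  0.2171 0.024 ] 0.023971593360565254
0.62 0 [0. 0.] [0. 0.] 0.0 [nan nan nan] nan
shift mm [-1.5 -2.1 -0.2] turn 0.11 | head 82.31 q6 -62.7 pos [0.461  0.2182 0.1998] t 2.78<stdin>:9: RuntimeWarning: Mean of empty slice.
  ret = um.true_divide(
  return _methods._mean(a, axis=axis, dtype=dtype,
  ret = ret.dtype.type(ret / rcount)
```

View pics/w1.png

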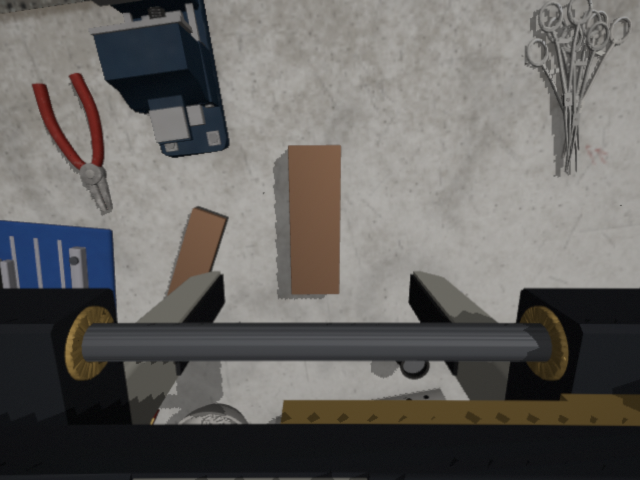

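Call:
{"name": "apply_moves", "arguments": {"moves": [[1, [-0.001, -0.001, 0.035], 0], [1, [-0.002, -0.002, 0.075], 0], [1, [-0.002, -0.002, 0.115], 0], [1, [-0.002, -0.002, 0.15], 0], [1, [-0.002, -0.002, 0.175], 0], [1, [-0.002, -0.002, 0.187], 0], [1, [-0.002, -0.002, 0.187], 0], [1, [-0.002, -0.002, 0.187], 0]]}}

```text
clock: 3.5
ee_pos: [0.4633, 0.2154, 0.0131]
orientation: [-0.0, 0.068, 0.998, -0.0]
contact_force: [0.2, 0.7, 0.5]
opening: 1.001
gripper_force: 0.0
```

Call:
{"name": "apply_moves", "arguments": {"moves": [[0.4, [0, 0, 0], 0], [0.4, [0, 0, 0], 0], [0.4, [0, 0, 0], 0], [0.4, [0, 0, 0], 0], [0.4, [0, 0, 0], 0], [0.4, [0, 0, 0], 0], [0.4, [0, 0, 0], 0], [0.4, [0, 0, 0], 0]]}}

```text
clock: 4.17
ee_pos: [0.4633, 0.2152, 0.0129]
orientation: [0.0, 0.068, 0.998, 0.0]
contact_force: [-0.4, 0.6, 2.3]
opening: 0.532
gripper_force: 30.0
```

Call:
{"name": "apply_moves", "arguments": {"moves": [[0.4, [0, 0, -0.015], 0], [0.4, [0, 0, -0.04], 0], [0.4, [0, 0, -0.07], 0], [0.4, [0, 0, -0.1], 0], [0.4, [0, 0, -0.12], 0], [0.4, [0, 0, -0.12], 0], [0.4, [0, 0, -0.12], 0], [0.4, [0, 0, -0.12], 0]]}}

```text
clock: 4.83
ee_pos: [0.462, 0.2146, 0.1304]
orientation: [-0.001, 0.068, 0.998, -0.001]
contact_force: [-0.3, 0.1, -3.8]
opening: 0.534
gripper_force: 30.0
```

```bash
python3 - <<'E'
from h import *
print({k:v for k,v in arm.read_state().items() if k in("opening","gripper_force","contact_force")})
p=dict(np.load("top0.npz")); C=cloud(p); m=np.load("m.npy"); z=C[...,2]
P=(C[m][:,:2]*1000).astype(np.float32); q=cv2.minAreaRect(P)
# robust edges: fence/endstop lines in holder frame with yaw -12.5
for yaw in [-12.55]:
    a=np.radians(yaw); X=np.array([np.cos(a),np.sin(a)]); Y=np.array([-X[1],X[0]])
    c=np.array(q[0])/1000+.004*Y
    D=C[...,:2]-c; hx=D@X*1000; hy=D@Y*1000
    print("centre",c, "cap",(np.array([.4936,-.178])-c)@X*1e3,(np.array([.4936,-.178])-c)@Y*1e3)
    # ortho image of the holder 4px/mm? 3px/mm colors
    gx,gy=np.mgrid[-110:110:.33,-115:110:.33]
    Wp=np.stack([c[0]+(gx*X[0]+gy*Y[0])/1e3,c[1]+(gx*X[1]+gy*Y[1])/1e3,np.full(gx.shape,.013)],-1)
    pc=Wp@p["R"].T+p["t"]; s=pc[...,:2]/pc[...,2:]; r2=(s**2).sum(-1,keepdims=True); s=s*(1+p["k1"]*r2); f=cam(p)
    mp=(s*f+[p["cx"],p["cy"]]).astype(np.float32)
    im=cv2.remap(p["pixels"],mp,None,cv2.INTER_CUBIC)[::-1,::-1,::-1]
    cv2.imwrite("pics/ortho.png",im[:600,:800]); print(im.shape)
E
```

```text
{'contact_force': array([-0.31947669,  0.061062  , -3.80432586]), 'gripper_force': 29.996668696403503, 'opening': 0.5342504331868905}
centre [ 0.51121463 -0.10943978] cap -2.296200898857521 -70.74960170470456
(667, 682, 3)
```

View pics/ortho.png

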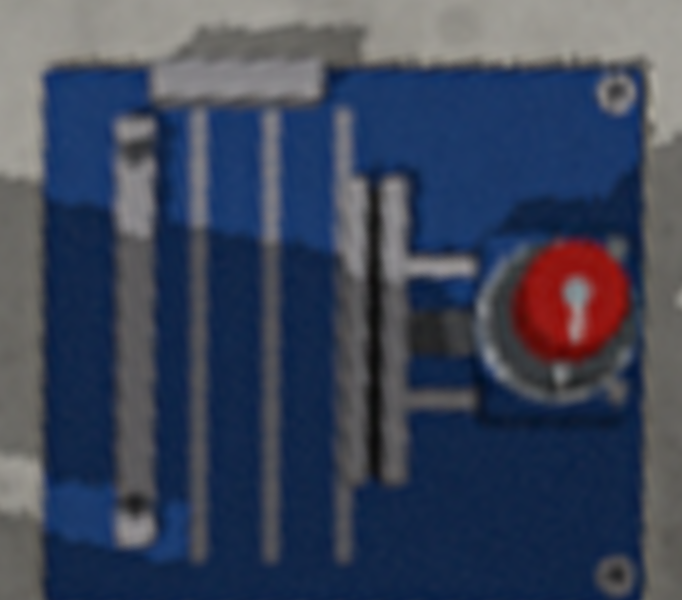

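```bash
python3 -c "
from h import *
go(.507,-.0818,.12,77.45)"
```

```text
shift mm [ -84.8 -287.6   10.6] turn 4.76 | head 82.21 q6 -63.1 pos [0.462  0.2146 0.1304] t 4.83
```

Call:
{"name": "apply_moves", "arguments": {"moves": [[0.4, [-0.006, -0.02, 0], 0.5], [0.4, [-0.016, -0.053, 0], 1], [0.4, [-0.027, -0.09, 0], 1.5], [0.4, [-0.037, -0.127, 0], 2], [0.4, [-0.048, -0.164, 0], 2.5], [0.4, [-0.059, -0.2, 0.003], 3.2], [0.4, [-0.069, -0.235, 0.006], 4], [0.4, [-0.08, -0.27, 0.008], 4.8]]}}

```text
clock: 5.5
ee_pos: [0.5038, -0.0647, 0.1214]
orientation: [-0.002, 0.11, 0.994, 0.0]
contact_force: [-0.1, 0.7, -3.6]
opening: 0.534
gripper_force: 30.0
```

```bash
python3 -c "
from h import *
go(.507,-.0818,.12,77.45)"
```

```text
shift mm [ -6.9 -16.    1.3] turn -0.08 | head 77.37 q6 -90.5 pos [ 0.5038 -0.0647  0.1214] t 5.5
```

Call:
{"name": "apply_moves", "arguments": {"moves": [[0.4, [-0.004, -0.01, 0.01], 0], [0.4, [-0.007, -0.016, 0.025], 0], [0.4, [-0.007, -0.016, 0.04], 0], [0.4, [-0.007, -0.016, 0.05], 0], [0.4, [-0.007, -0.016, 0.05], 0], [0.4, [-0.007, -0.016, 0.05], 0], [0.4, [-0.007, -0.016, 0.05], 0], [0.4, [-0.007, -0.016, 0.05], 0]]}}

```text
clock: 6.17
ee_pos: [0.5099, -0.0801, 0.0755]
orientation: [0.001, 0.109, 0.994, -0.0]
contact_force: [0.2, 0.7, -3.7]
opening: 0.534
gripper_force: 30.0
```

```bash
python3 - <<'E'
from h import *
p=optics.read_camera("wrist"); save(p,"pics/w2.png"); np.savez("w2.npz",**p)
C=cloud(p); z=C[...,2]
c=np.array([.51121,-.10944]); a=np.radians(-12.55); X=np.array([np.cos(a),np.sin(a)]); Y=np.array([-X[1],X[0]])
D=C[...,:2]-c; hx=D@X*1000; hy=D@Y*1000
s=(hx<-20)&(hx>-80)
for h0,h1,n in [(.004,.013,"bed"),(.015,.022,"fence/jaw tops"),(.045,.1,"stone")]:
    m=s&(z>h0)&(z<h1); hh,e=np.histogram(hy[m],np.arange(-110,110,4)); print(n,[(int(x),int(k)) for x,k in zip(e,hh) if k>20])
for t,h in [("fence",.008),("jaw",.008),("end_stop",.008),("bed_home",.0205),("cap_mid",.0595)]:
    for m in optics.mark_of(p,t)[:2]:
        u=np.array(m["at"])*[640,480]; w=at_z(p,u[0],u[1],h)[:2]-c; print(t,round(m["score"],2),u.round(),(w@X*1e3).round(1),(w@Y*1e3).round(1))
go(.507,-.0818,.07,77.45)
E
```

```text
bed [(-106, 65), (-102, 410), (-98, 475), (-94, 490), (-90, 498), (-86, 466), (-82, 486), (-78, 462), (-74, 470), (-70, 475), (-66, 465), (-62, 481), (-58, 458), (-54, 478), (-50, 506), (-46, 517), (-42, 532), (-38, 519), (-34, 523), (-30, 531), (-26, 321), (-22, 295), (-18, 320), (-14, 303), (-10, 61), (66, 102), (70, 186), (74, 553), (78, 552), (82, 552), (86, 546), (90, 549), (94, 207)]
fence/jaw tops [(-50, 72), (-42, 21), (-34, 23), (-30, 23), (-26, 102), (-22, 285), (-18, 293), (-14, 251), (-10, 175), (62, 212), (66, 484), (70, 165)]
stone [(2, 715), (6, 1237), (10, 1219), (14, 1248), (18, 1221), (22, 1225), (26, 1221), (30, 1253), (34, 1228), (38, 1226), (42, 1236), (46, 1231), (50, 993)]
fence 0.74 [361. 257.] -3.4 59.0
jaw 0.76 [269. 262.] 0.4 -4.5
cap_mid 0.62 [136. 289.] -0.5 -70.0
shift mm [ 2.2 -1.9  5.1] turn -0.02 | head 77.43 q6 -92.1 pos [ 0.5096 -0.0804  0.0751] t 6.47
```

View pics/w2.png

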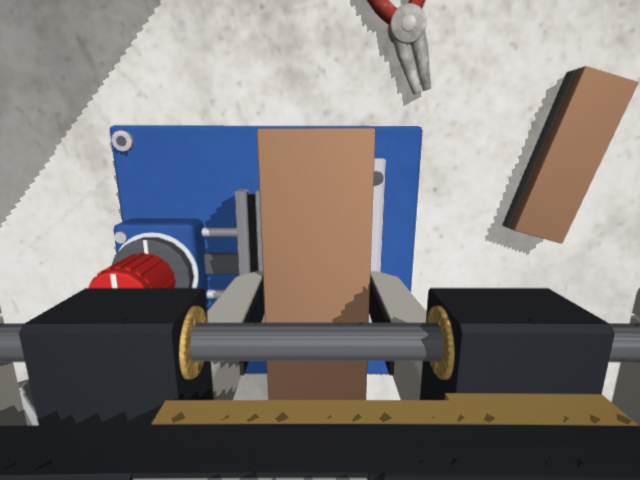

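Call:
{"name": "apply_moves", "arguments": {"moves": [[0.4, [0.002, -0.001, 0.01], 0], [0.4, [0.002, -0.001, 0.02], 0], [0.4, [0.002, -0.001, 0.03], 0], [0.4, [0.002, -0.001, 0.038], 0], [0.4, [0.002, -0.001, 0.044], 0], [0.4, [0.002, -0.001, 0.048], 0], [0.4, [0.002, -0.001, 0.048], 0], [0.4, [0.002, -0.001, 0.048], 0]]}}

```text
clock: 7.13
ee_pos: [0.507, -0.0809, 0.0264]
orientation: [-0.0, 0.11, 0.994, 0.0]
contact_force: [0.8, 0.4, -2.9]
opening: 0.531
gripper_force: 30.0
```

```bash
python3 -c "
from h import *
go(.507,-.0818,.021,77.45)
print(arm.read_state()['contact_force'])"
```

```text
shift mm [-0.2 -0.8  5.4] turn -0.03 | head 77.42 q6 -92.2 pos [ 0.507  -0.0809  0.0264] t 7.13
[ 0.78061032  0.40573761 -2.91105272]
```

Call:
{"name": "apply_moves", "arguments": {"moves": [[0.4, [0, -0.0005, 0.001], 0], [0.4, [0, -0.0005, 0.002], 0], [0.4, [0, -0.0005, 0.003], 0], [0.4, [0, -0.0005, 0.004], 0], [0.4, [0, -0.0005, 0.0045], 0], [0.4, [0, -0.0005, 0.005], 0], [0.4, [0, -0.0005, 0.005], 0], [0.4, [0, -0.0005, 0.005], 0]]}}

```text
clock: 7.8
ee_pos: [0.5069, -0.0814, 0.0216]
orientation: [-0.0, 0.11, 0.994, 0.0]
contact_force: [0.1, -0.0, -4.3]
opening: 0.536
gripper_force: 30.0
```

Call:
{"name": "apply_moves", "arguments": {"moves": [[0.4, [0, 0, 0.0003], 0], [0.4, [0, 0, 0.0006], 0], [0.4, [0, 0, 0.0009], 0], [0.4, [0, 0, 0.001], 0], [0.4, [0, 0, 0.001], 0], [0.4, [0, 0, 0.001], 0], [0.4, [0, 0, 0.001], 0], [0.4, [0, 0, 0.001], 0]]}}

```text
clock: 8.47
ee_pos: [0.507, -0.0815, 0.0208]
orientation: [0.0, 0.11, 0.994, -0.0]
contact_force: [-2.5, 1.2, 1.6]
opening: 0.534
gripper_force: 30.0
```

Call:
{"name": "apply_moves", "arguments": {"moves": [[0.4, [-0.001, 0, 0], 0], [0.4, [-0.002, 0, 0], 0], [0.4, [-0.003, 0, 0], 0], [0.4, [-0.004, 0, 0], 0], [0.4, [-0.005, 0, 0], 0], [0.4, [-0.006, 0, 0], 0], [0.4, [-0.007, 0, 0], 0], [0.4, [-0.007, 0, 0], 0]]}}

```text
clock: 9.13
ee_pos: [0.5141, -0.0831, 0.0208]
orientation: [0.0, 0.11, 0.994, -0.0]
contact_force: [-3.2, 0.8, 4.0]
opening: 0.536
gripper_force: 30.0
```

Call:
{"name": "apply_moves", "arguments": {"moves": [[0.4, [-0.0003, 0, 0], 0], [0.4, [-0.0006, 0, 0], 0], [0.4, [-0.0009, 0, 0], 0], [0.4, [-0.0012, 0, 0], 0], [0.4, [-0.0015, 0, 0], 0], [0.4, [-0.0015, 0, 0], 0], [0.4, [-0.0015, 0, 0], 0], [0.4, [-0.0015, 0, 0], 0]]}}

```text
clock: 9.8
ee_pos: [0.5153, -0.0833, 0.0208]
orientation: [-0.0, 0.11, 0.994, -0.0]
contact_force: [-4.4, 0.7, 5.0]
opening: 0.538
gripper_force: 30.0
```

Call:
{"name": "apply_moves", "arguments": {"moves": [[0.4, [-0.0002, 0, 0], 0], [0.4, [-0.0004, 0, 0], 0], [0.4, [-0.0006, 0, 0], 0], [0.4, [-0.0008, 0, 0], 0], [0.4, [-0.001, 0, 0], 0], [0.4, [-0.001, 0, 0], 0], [0.4, [-0.001, 0, 0], 0], [0.4, [-0.001, 0, 0], 0]]}}

```text
clock: 10.47
ee_pos: [0.5163, -0.0835, 0.0208]
orientation: [-0.0, 0.11, 0.994, 0.0]
contact_force: [-3.9, 0.0, 5.9]
opening: 0.534
gripper_force: 30.0
```

Call:
{"name": "apply_moves", "arguments": {"moves": [[0.4, [-0.0002, 0, 0], 0], [0.4, [-0.0004, 0, 0], 0], [0.4, [-0.0006, 0, 0], 0], [0.4, [-0.0008, 0, 0], 0], [0.4, [-0.001, 0, 0], 0], [0.4, [-0.001, 0, 0], 0], [0.4, [-0.001, 0, 0], 0], [0.4, [-0.001, 0, 0], 0]]}}

```text
clock: 11.13
ee_pos: [0.5172, -0.0837, 0.0208]
orientation: [-0.0, 0.11, 0.994, 0.0]
contact_force: [-5.2, 1.1, 6.2]
opening: 0.531
gripper_force: 30.0
```

Call:
{"name": "apply_moves", "arguments": {"moves": [[0.4, [-0.0002, 0, 0], 0], [0.4, [-0.0004, 0, 0], 0], [0.4, [-0.0006, 0, 0], 0], [0.4, [-0.0008, 0, 0], 0], [0.4, [-0.001, 0, 0], 0], [0.4, [-0.001, 0, 0], 0], [0.4, [-0.001, 0, 0], 0], [0.4, [-0.001, 0, 0], 0]]}}

```text
clock: 11.8
ee_pos: [0.5176, -0.0838, 0.0208]
orientation: [-0.001, 0.11, 0.994, 0.0]
contact_force: [-6.9, 2.2, 8.3]
opening: 0.533
gripper_force: 30.0
```

```bash
python3 -c "
from h import *
print(arm.read_state()['contact_force'],arm.read_state()['wrist_torque'])
p=optics.read_camera('top'); save(p,'pics/t2.png'); a=cv2.imread('pics/t2.png'); cv2.imwrite('pics/t2c.png',cv2.resize(a[190:310,320:440],None,fx=5,fy=5,interpolation=cv2.INTER_CUBIC))"
```

```text
[-6.8927018   2.243024    8.26281414] [0.46596448 1.40459496 0.01070926]
```

View pics/t2c.png

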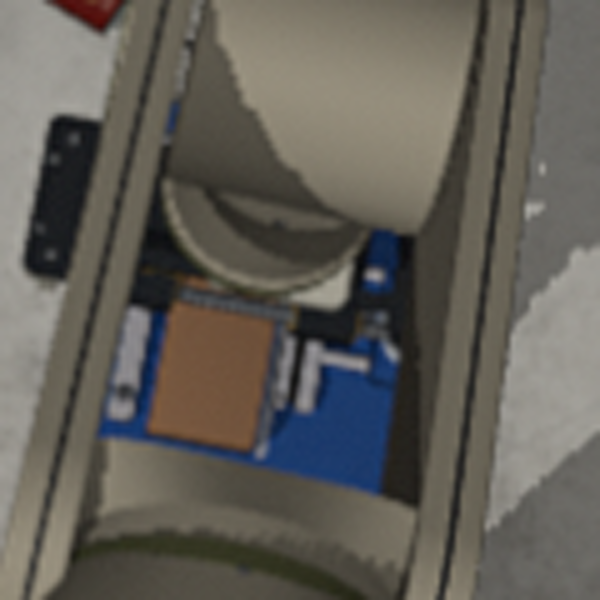

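The crop shows the stone's end at (210,375) lying between the fence (130,360) and the jaw (285,370); the arm hides the end stop. In the last step the TCP moved only 0.4 of the commanded 1 mm and the force rose, so contact has begun. I'll press slightly more.

Call:
{"name": "apply_moves", "arguments": {"moves": [[0.4, [-0.0001, 0, 0], 0], [0.4, [-0.0002, 0, 0], 0], [0.4, [-0.0003, 0, 0], 0], [0.4, [-0.0004, 0, 0], 0], [0.4, [-0.0005, 0, 0], 0], [0.4, [-0.0006, 0, 0], 0], [0.4, [-0.0006, 0, 0], 0], [0.4, [-0.0006, 0, 0], 0]]}}

```text
clock: 12.52
ee_pos: [0.5176, -0.0838, 0.0208]
orientation: [-0.001, 0.11, 0.994, 0.0]
contact_force: [-10.8, 3.4, 11.8]
opening: 0.539
gripper_force: 30.0
```

Call:
{"name": "apply_moves", "arguments": {"moves": [[0.8, [0, 0, 0], 0], [0.8, [0, 0, 0], 0], [0.8, [0, 0, 0], 0], [0.8, [0, 0, 0], 0], [0.8, [0, 0, -0.02], 0], [0.8, [0, 0, -0.05], 0], [0.8, [0, 0, -0.085], 0], [0.8, [0, 0, -0.115], 0]]}}

```text
clock: 13.18
ee_pos: [0.5188, -0.0841, 0.1372]
orientation: [0.0, 0.11, 0.994, -0.0]
contact_force: [1.0, 0.8, 1.2]
opening: 0.797
gripper_force: 0.0
```

```bash
python3 - <<'E'
from h import *
p=optics.read_camera("wrist"); save(p,"pics/w3.png"); np.savez("w3.npz",**p)
C=cloud(p); z=C[...,2]
c=np.array([.51121,-.10944]); a=np.radians(-12.55); X=np.array([np.cos(a),np.sin(a)]); Y=np.array([-X[1],X[0]])
for n in ["stone_mid"]:
  for r in optics.regions_of(p,n)[:2]:
    m=r["pixels"]&(abs(z-.033)<.006)
    if m.sum()<50: continue
    P=(C[m][:,:2]*1000).astype(np.float32); q=cv2.minAreaRect(P); d=np.array(q[0])/1e3-c
    print(n,m.sum(),q,"h",d@X*1e3,d@Y*1e3,np.median(z[m]))
hsv=cv2.cvtColor(p["pixels"],cv2.COLOR_RGB2HSV)
red=((hsv[...,0]<8)|(hsv[...,0]>172))&(hsv[...,1]>130)&(z>.07)&(z<.09)&(abs(C[...,0]-.4936)<.04)&(abs(C[...,1]+.178)<.04)
P=(C[red][:,:2]*1000).astype(np.float32); print(red.sum(), cv2.minEnclosingCircle(P) if len(P) else None)
for m in optics.mark_of(p,"cap_mid")[:2]:
    u=np.array(m["at"])*[640,480]; print(m["score"],at_z(p,u[0],u[1],.0595))
go(.4945,-.178,.13,137)
E
```

```text
stone_mid 11654 ((516.7725830078125, -83.29615783691406), (50.13744354248047, 149.2576141357422), 77.55783081054688) h -0.25116009556062613 26.727883032023904 0.03200667789670489
1742 ((495.0947265625, -178.60260009765625), 17.144060134887695)
0.96 [ 0.49430619 -0.17771424  0.0595    ]
shift mm [  6.  -96.8   9.1] turn -59.58 | head 77.42 q6 -92.2 pos [ 0.5214 -0.0848  0.1391] t 13.33
```

View pics/w3.png

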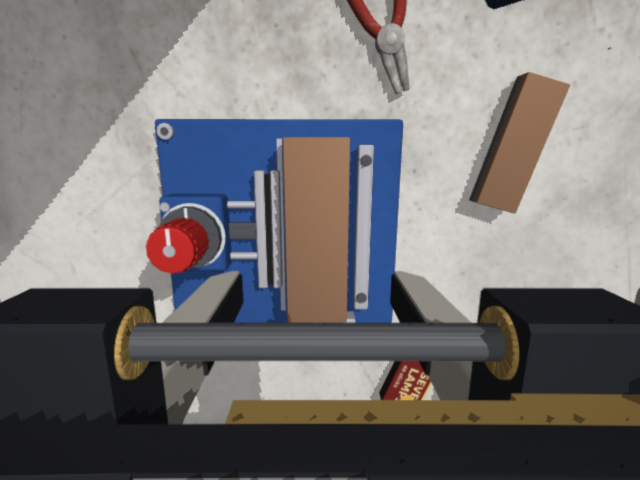

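Wrist view: the stone lies flat and parallel to the fence, centred at about (317,230), between jaw (270,230) and fence (365,230). The cap is at (172,247). Next I'll move over the cap with the last joint near its negative end.

Call:
{"name": "apply_moves", "arguments": {"moves": [[0.8, [0, -0.015, 0], -6], [0.8, [0.002, -0.03, 0], -12], [0.8, [0.003, -0.045, 0], -18], [0.8, [0.004, -0.06, 0.002], -24], [0.8, [0.005, -0.075, 0.004], -30], [0.8, [0.006, -0.09, 0.006], -36], [0.8, [0.006, -0.097, 0.009], -41], [0.8, [0.006, -0.097, 0.009], -44.6]]}}

```text
clock: 14.0
ee_pos: [0.4901, -0.1784, 0.124]
orientation: [-0.001, -0.277, 0.961, 0.001]
contact_force: [0.4, 0.8, -0.2]
opening: 0.8
gripper_force: 0.0
```

```bash
python3 -c "
from h import *
go(.4945,-.1782,.048,122)"
```

```text
shift mm [-4.  -2.4 76. ] turn 0.2 | head 122.2 q6 -147.8 pos [ 0.4901 -0.1784  0.124 ] t 14.0
```

Call:
{"name": "apply_moves", "arguments": {"moves": [[0.8, [-0.004, -0.002, 0.012], 1], [0.8, [-0.004, -0.002, 0.027], 2], [0.8, [-0.004, -0.002, 0.042], 3], [0.8, [-0.004, -0.002, 0.055], 4], [0.8, [-0.004, -0.002, 0.065], 5], [0.8, [-0.004, -0.002, 0.073], 5], [0.8, [-0.004, -0.002, 0.076], 5], [0.8, [-0.004, -0.002, 0.076], 5]]}}

```text
clock: 14.67
ee_pos: [0.4956, -0.1765, 0.0493]
orientation: [-0.001, -0.233, 0.972, 0.001]
contact_force: [-0.3, -0.2, 0.5]
opening: 0.799
gripper_force: 0.0
```

```bash
python3 -c "
from h import *
go(.4945,-.1782,.048,117)"
```

```text
shift mm [ 1.7 -1.   1.3] turn 0.0 | head 117.0 q6 -142.2 pos [ 0.4956 -0.1765  0.0493] t 14.67
```

Call:
{"name": "apply_moves", "arguments": {"moves": [[0.8, [0.001, -0.001, 0], 0], [0.8, [0.0015, -0.001, 0], 0], [0.1, [0.0015, -0.001, 0], 0], [0.1, [0.0015, -0.001, 0], 0], [0.1, [0.0015, -0.001, 0], 0], [0.1, [0.0015, -0.001, 0], 0], [0.1, [0.0015, -0.001, 0], 0], [0.1, [0.0015, -0.001, 0], 0]]}}

```text
clock: 15.33
ee_pos: [0.4954, -0.1786, 0.0507]
orientation: [0.0, -0.234, 0.972, -0.0]
contact_force: [-0.3, 0.5, -0.5]
opening: 0.42
gripper_force: 0.0
```

```bash
python3 -c "
from h import *
go(.4945,-.1782,.048,117)
s=arm.read_state();print(s['contact_force'],s['wrist_torque'],s['opening'],s['gripper_force'])"
```

```text
shift mm [0.6 0.8 2.7] turn 0.02 | head 117.02 q6 -142.4 pos [ 0.4954 -0.1786  0.0507] t 15.33
[-0.29029781  0.48097936 -0.52138117] [ 0.08574861  0.02383858 -0.00172906] 0.41991285087258196 0.0
```

Call:
{"name": "apply_moves", "arguments": {"moves": [[0.1, [0.0006, 0, 0.001], 0], [0.1, [0.0006, 0, 0.001], 0], [0.1, [0.0006, 0, 0.001], 0], [0.1, [0.0006, 0, 0.001], 0], [0.1, [0.0006, 0, 0.001], 0], [0.1, [0.0006, 0, 0.001], 5], [0.1, [0.0006, 0, 0.001], 10], [0.1, [0.0006, 0, 0.001], 15]]}}

```text
clock: 16.0
ee_pos: [0.4954, -0.1793, 0.0501]
orientation: [0.001, -0.103, 0.995, -0.001]
contact_force: [2.3, -3.7, 3.0]
opening: 0.348
gripper_force: 30.0
```

```bash
python3 -c "
from h import *
go(.4945,-.1782,.048,117)
s=arm.read_state();print(s['contact_force'],s['wrist_torque'],s['opening'],s['gripper_force'])"
```

```text
shift mm [0.6 1.3 2.1] turn -15.22 | head 101.78 q6 -127.2 pos [ 0.4954 -0.1793  0.0501] t 16.0
[ 2.26112111 -3.72878856  3.01529967] [-0.40697244 -0.3262345   0.12191418] 0.3481620933519854 29.99726414680481
```

Call:
{"name": "apply_moves", "arguments": {"moves": [[0.1, [0, 0, 0], 6], [0.1, [0, 0, 0], 12], [0.1, [0, 0, 0], 18], [0.1, [0, 0, 0], 24], [0.1, [0, 0, 0], 30], [0.1, [0, 0, 0], 36], [0.1, [0, 0, 0], 42], [0.1, [0, 0, 0], 48]]}}

```text
clock: 16.67
ee_pos: [0.4953, -0.1797, 0.0501]
orientation: [0.001, 0.311, 0.95, -0.001]
contact_force: [1.1, -4.9, 2.0]
opening: 0.347
gripper_force: 30.0
```

```bash
python3 -c "
from h import *
go(.4945,-.1782,.048,117)
s=arm.read_state();print(s['contact_force'],s['wrist_torque'],s['opening'],s['gripper_force'])"
```

```text
shift mm [1.5 0.7 2.1] turn -63.27 | head 53.73 q6 -79.2 pos [ 0.4953 -0.1797  0.0501] t 16.67
[ 1.13231352 -4.90671273  1.96251689] [-0.81269934 -0.31358202  0.1611102 ] 0.3467957008879026 29.99597132205963
```

Call:
{"name": "apply_moves", "arguments": {"moves": [[0.1, [0, 0, 0], 4], [0.1, [0, 0, 0], 8], [0.1, [0, 0, 0], 12], [0.1, [0, 0, 0], 15], [0.1, [0, 0, 0], 18], [0.1, [0, 0, 0], 20], [0.1, [0, 0, 0], 20], [0.1, [0, 0, 0], 20]]}}

```text
clock: 17.33
ee_pos: [0.4952, -0.1798, 0.0501]
orientation: [0.001, 0.469, 0.883, -0.0]
contact_force: [0.7, -6.4, 2.8]
opening: 0.343
gripper_force: 30.0
```

```bash
cat > r.py <<'E'
from h import *
go(.4945,-.1782,.048,117)
s=arm.read_state();print(s['contact_force'],s['wrist_torque'],s['opening'])
E
python3 r.py
```

```text
shift mm [1.7 0.3 2.1] turn -82.94 | head 34.06 q6 -59.5 pos [ 0.4952 -0.1798  0.0501] t 17.33
[ 0.67818557 -6.39672591  2.81009002] [-1.0425878  -0.16423785 -0.04382669] 0.34337315085874937
```

Call:
{"name": "apply_moves", "arguments": {"moves": [[0.1, [0, 0, 0], 4], [0.1, [0, 0, 0], 8], [0.1, [0, 0, 0], 12], [0.1, [0, 0, 0], 16], [0.1, [0, 0, 0], 20], [0.1, [0, 0, 0], 24], [0.1, [0, 0, 0], 28], [0.1, [0, 0, 0], 32]]}}

```text
clock: 18.0
ee_pos: [0.4949, -0.1799, 0.0501]
orientation: [0.001, 0.695, 0.719, -0.001]
contact_force: [0.3, -5.3, 3.8]
opening: 0.35
gripper_force: 30.0
```

```bash
python3 r.py
```

```text
shift mm [ 1.7 -0.4  2. ] turn -115.1 | head 1.9 q6 -27.4 pos [ 0.4949 -0.1799  0.0501] t 18.0
[ 0.29085584 -5.34639922  3.79784748] [-1.13451324  0.10767335  0.19389379] 0.3500408514351295
```

Call:
{"name": "apply_moves", "arguments": {"moves": [[0.1, [0, 0, 0], 6], [0.1, [0, 0, 0], 12], [0.1, [0, 0, 0], 18], [0.1, [0, 0, 0], 24], [0.1, [0, 0, 0], 30], [0.1, [0, 0, 0], 36], [0.1, [0, 0, 0], 42], [0.1, [0, 0, 0], 48]]}}

```text
clock: 18.67
ee_pos: [0.4946, -0.1798, 0.0501]
orientation: [0.001, 0.928, 0.373, -0.0]
contact_force: [-1.5, -5.2, 5.8]
opening: 0.35
gripper_force: 30.0
```

```bash
python3 r.py
```

```text
shift mm [ 1.  -1.2  2.1] turn -163.2 | head -46.2 q6 20.7 pos [ 0.4946 -0.1798  0.0501] t 18.67
[-1.49500148 -5.19718286  5.82588012] [-1.0180588   0.47086981  0.2911924 ] 0.35009328010809676
```

Call:
{"name": "apply_moves", "arguments": {"moves": [[0.1, [0, 0, 0], 6], [0.1, [0, 0, 0], 12], [0.1, [0, 0, 0], 18], [0.1, [0, 0, 0], 24], [0.1, [0, 0, 0], 30], [0.1, [0, 0, 0], 36], [0.1, [0, 0, 0], 42], [0.1, [0, 0, 0], 48]]}}

```text
clock: 19.33
ee_pos: [0.4944, -0.1794, 0.05]
orientation: [0.0, 0.999, -0.037, -0.0]
contact_force: [-2.8, -3.5, 7.1]
opening: 0.348
gripper_force: 30.0
```

```bash
python3 r.py
```

```text
shift mm [-0.  -1.3  2. ] turn -211.19 | head -94.19 q6 68.7 pos [ 0.4944 -0.1794  0.05  ] t 19.33
[-2.76793725 -3.48087266  7.06860339] [-0.68105901  0.68593786  0.29501511] 0.34778853112070673
```

Call:
{"name": "apply_moves", "arguments": {"moves": [[0.1, [0, 0, 0], 6], [0.1, [0, 0, 0], 12], [0.1, [0, 0, 0], 18], [0.1, [0, 0, 0], 24], [0.1, [0, 0, 0], 28], [0.1, [0, 0, 0], 28], [0.7, [0, 0, 0], 28], [0.7, [0, 0, 0], 28]]}}

```text
clock: 20.0
ee_pos: [0.4942, -0.1783, 0.0491]
orientation: [-0.0, 0.961, -0.275, -0.001]
contact_force: [-0.6, 0.5, -0.6]
opening: 0.451
gripper_force: 0.0
```

Call:
{"name": "apply_moves", "arguments": {"moves": [[0.7, [0, 0, 0], 0], [0.7, [0, 0, 0], 0], [0.7, [0, 0, 0], 0], [0.7, [0, 0, -0.02], 0], [0.7, [0, 0, -0.05], 0], [0.7, [0, 0, -0.08], 0], [0.7, [0, 0, -0.11], 0], [0.7, [0, 0, -0.14], 0]]}}

```text
clock: 20.67
ee_pos: [0.4945, -0.1786, 0.1908]
orientation: [-0.0, 0.961, -0.275, -0.0]
contact_force: [-0.1, -0.2, 0.2]
opening: 0.7
gripper_force: 0.0
```

```bash
python3 r.py; python3 - <<'E'
from h import *
p=optics.read_camera("wrist"); save(p,"pics/w4.png")
p=optics.read_camera("top"); save(p,"pics/t4.png")
E
```

```text
shift mm [-1.000e-01 -3.000e-01  1.428e+02] turn -238.97 | head -121.97 q6 96.5 pos [ 0.4945 -0.1786  0.1908] t 20.67
[-0.06843768 -0.19298702  0.21977145] [ 0.04960188  0.13665414 -0.02875626] 0.7004364642050229
```

View pics/w4.png

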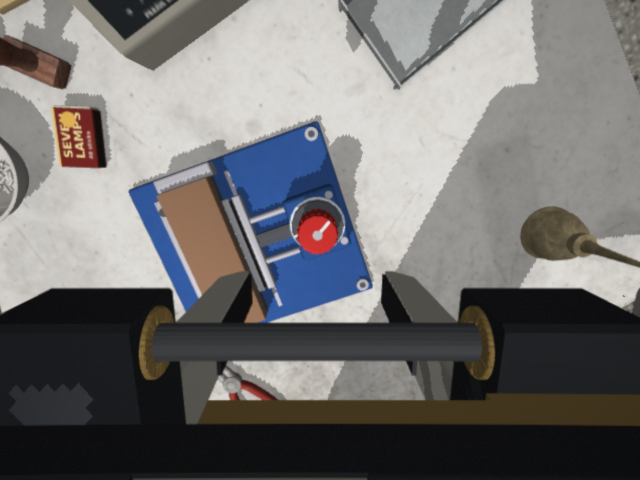

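The wrist view shows the stone at (205,235) against the fence and touching the end stop, with the jaw against it. The cap line at (325,229) has turned about 240° in total, so the fingers didn't slip. Next I'll check the collar mark and the stone pose.

```bash
python3 - <<'E'
from h import *
p=optics.read_camera("wrist"); C=cloud(p); z=C[...,2]
c=np.array([.51121,-.10944]); a=np.radians(-12.55); X=np.array([np.cos(a),np.sin(a)]); Y=np.array([-X[1],X[0]])
for r in optics.regions_of(p,"stone_mid")[:1]:
    m=r["pixels"]&(abs(z-.033)<.008); P=(C[m][:,:2]*1000).astype(np.float32); q=cv2.minAreaRect(P); d=np.array(q[0])/1e3-c
    print(m.sum(),q,d@X*1e3,d@Y*1e3,np.median(z[m]))
w=cv2.imread("pics/w4.png"); a=cv2.resize(w[110:310,120:380],None,fx=3,fy=3,interpolation=cv2.INTER_CUBIC); cv2.imwrite("pics/w4c.png",a)
E
```

```text
5376 ((519.9378662109375, -76.39749908447266), (50.938758850097656, 150.1642608642578), 77.35570526123047) 1.3394742442141612 34.14949961709155 0.03189784181817584
```

View pics/w4c.png

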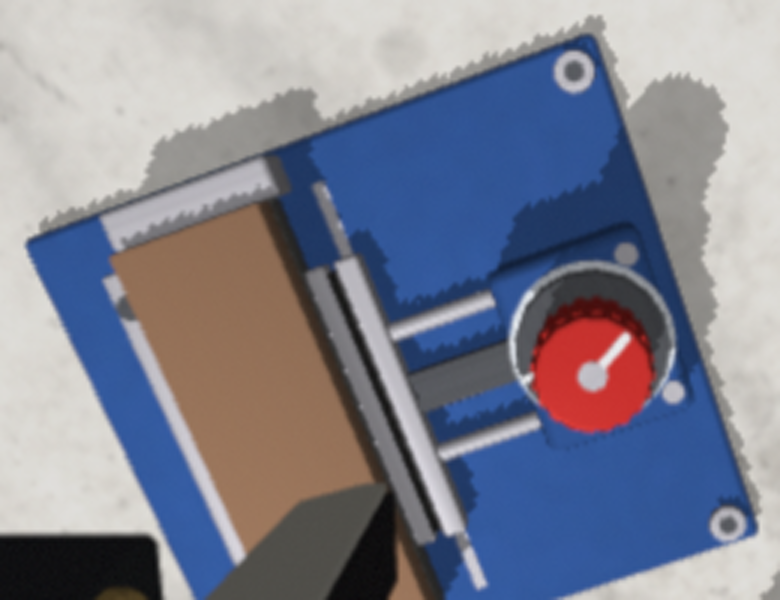

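```bash
python3 -c "
from h import *
print(arm.sign_off())"
```

```text
the job is handed in; nothing more can be done
None
```

The job is handed in: the stone lies flat and home against the end stop, and the jaw is tight after an estimated five clutch clicks (judged from the cap and collar marks), turning only the red cap, and the gripper is clear of everything.

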